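# Change the tandoor's gas line over to the full cylinder

## Robot

A 6-joint arm with a two-finger parallel gripper is mounted at the origin on the work surface. World frame = base frame: x ahead of the robot, y to its left, z up, the work surface at z = 0. Lengths are in m, angles in rad, forces in N, time in s.
With the tool pointing down it reaches from about 0.35 to 0.875 m from the base axis. Payload 4.2 kg.
Tool frame: the origin (TCP) lies at the very end of the fingers, on their centre line; the grasp point (between the pads) lies 19 mm behind it; z points along the fingers, y is the line along which they close (so a half turn about z gives the same grasp; the last joint's range is limited). The gripper opens to 87 mm and grips with 3 to 60 N. Pads are 19 mm wide; open, the fingers measure 117 mm over their backs; the gripper's body (75 mm by 190 mm) begins 51 mm behind the grasp point.
Start: joints at [-1.062, 0.385, 0.008, 0, -1.194, -0.259], TCP at [0.155, -0.606, 0.223] pointing down, gripper open.
Joint ranges: [-3.14, 3.14], [-1.21, 2.06], [-1.07, 1.41], [-3.16, 2.05], [-2.99, -0.16], [-3.1, 3.1]. Speed limits (rad/s): [2.79, 2.79, 3.14, 3.14, 3.14, 3.14].

## Interface

Orientations are given as [roll, pitch, yaw] about the fixed x, y, z axes, in that order (R = Rz(yaw) Ry(pitch) Rx(roll)).
In Python, from bench import env gives the robot as it stands.
- The arm moves only by the tool servo_tool, never from a script. Its argument "motion" is a list of rows, each an object of numbers: "claw": the opening, from 0 (shut) to 1 (fully open); "x", "y", "z": the shift along the tool's x, y, z in cm; "ax", "ay", "az": the turn, a rotation vector about the tool's x, y, z in degrees. A call has 1 to 12 rows; each row is the pose to reach, as a shift and turn from the pose commanded when the call began, along the tool's axes at that moment; what a row does not reach only later rows make up. A row lasts 1/12 s, in which the tool goes at most 41.7 mm and 7.16 degrees, less where a joint would pass 70% of its speed; a pose out of reach is approached as far as the arm can. A call with a gripper value outside its range is refused whole. The fingers move at their own pace and stop on an object; "newtons" is the grip in N (left out, the last holds). Time passes only in rows, so rows that repeat a pose let the fingers close. It gives the time, the measured TCP pose, the force, the opening and the grip force at its end, in the units of the state.
- env.observe(): the state, without advancing time (a new reading comes with each control period).
- env.camera(name): name is "scene" or "top"; returns the picture (384x512x3 uint8, blue, green, red); there is no depth.
- env.camera_info(name): a dict with "fx", "fy", "cx", "cy" (pixels), "world_from_camera" (4x4, takes a point from camera to world coordinates). Camera axes: x right, y down, z forward; pixel columns grow to the right and rows downward; lengths in m; the calibration is good to about 2 mm. A picture is of the moment at which its call begins. camera_info takes no time and is no camera call.
- env.sign_off(): hands the job in; it is judged then, once.
Trained networks look in the newest picture that a camera, given by its name, has taken for a name from the list of things; names that differ only in an ending like _2 or _b are one class to them, and where a whole thing is asked for, a point or a joint stands for the part that bears it (a point fixed in the world has none). Each returns a list of dicts, best first, with "conf" (0 to 1); they miss things now and then, are a little off and sometimes report something else, mostly with a low value. They report only what shows in the picture. A call takes as long as a camera call.
- env.search_frame(camera, target): "at" ([x, y, z] in m, in the coordinates of the camera as it stood for that picture, good to about 4 mm: the middle of the surface that is visible of it).
- env.cut_out(camera, target): "region" (384x512 bool, what is visible of it).
- env.spot_point(camera, target): "at" ([x, y, z] in m, in the coordinates of the camera as it stood for that picture, good to about 4 mm: a listed point, or the origin of a listed thing).
The state is a dict: "t": time; "qpos": joint angles; "qd": joint speeds; "joint_torque": joint torques, N m; "ee_pos": TCP position; "tool_rot": TCP orientation; "force": force on the tool from outside, world axes, zero at the start; "wrist_torque": the same for the moment, N m; "width": finger opening in m; "finger_force": force on a finger pad.
Only numpy, scipy, OpenCV 4.12 (cv2) and the standard library are available. Lean on these libraries where they do the work, as an engineer would, in place of code of your own. Each camera call takes 0.05 s, during which the arm holds its last target. There are 200 camera calls.

## Task

Change the tandoor's gas supply over: first shut the valve with the red lever completely, right to its stop. Only then open the valve with the blue lever until its lever points straight at the yellow clip on its scale, let go, and leave the other things on the counter where they are.

Things in the scene. Friction and masses are not known exactly. Their poses are not given: they have to be found in the camera images.
- red_valve: Brass ball valve with a red-gripped lever, fixed on the counter in a copper pipe 180 mm long (own y), 75 mm high. Origin: on the lever's vertical turning axis, at counter level. White arc scale (top 78 mm high, radius 122 to 152 mm) from own -x (shut) to own -y (open), black tick at each end. Position and yaw vary; the valves may be swapped left/right.
- blue_valve: Brass ball valve with a blue-gripped lever, fixed on the counter in a copper pipe 180 mm long (own y), 75 mm high. Origin: on the lever's vertical turning axis, at counter level. White arc scale (top 78 mm high, radius 122 to 152 mm) from own -x (shut) to own -y (open), black tick at each end. Position and yaw vary; the valves may be swapped left/right.
- red_lever (a joint): Lever angle about its vertical axis (rad), hard stops at 0 and 1.57. 0 = shut: lever across the pipe, pointing to the valve's own -x. 1.57 = open: lever along the pipe, to the valve's own -y. Grows anticlockwise seen from above. Stiff (0.3 N m, about 3 N at the grip); stays where left. Starts open, 0.9 to 1.45.
- blue_lever (a joint): Lever angle about its vertical axis (rad), hard stops at 0 and 1.57. 0 = shut: lever across the pipe, pointing to the valve's own -x. 1.57 = open: lever along the pipe, to the valve's own -y. Grows anticlockwise seen from above. Stiff (0.3 N m, about 3 N at the grip); stays where left. Starts shut or nearly so, 0 to 0.15.
- red_grip (a point): Centre of the lever's red grip: a level bar 74 mm long, 18 mm wide, 22 mm high, centred 118 mm above the counter and 93 mm from the turning axis; at least 15 mm free below it. Own x axis points from here back to the turning axis, z up. A white nose continues the lever to 145 mm from the axis.
- blue_grip (a point): Centre of the lever's blue grip: a level bar 74 mm long, 18 mm wide, 22 mm high, centred 118 mm above the counter and 93 mm from the turning axis; at least 15 mm free below it. Own x axis points from here back to the turning axis, z up. A white nose continues the lever to 145 mm from the axis.
- mark: Yellow clip, 44 x 12 mm, fixed on the blue valve's scale, 119 to 163 mm from the axis, top 90 mm high (the lever passes over it). Origin: on the blue lever's axis at counter level; the clip lies along its own -x, so the lever is on the mark when the x axes of blue_grip and mark are parallel. 0.6 to 1.2 rad from shut, different each time.
- plate: Blue melamine plate, 180 mm across, 20 mm high, lying loose on the counter beyond the valves. Origin: centre of its underside.
- belan: Wooden rolling pin, 280 mm long along its own y, 48 mm thick, loose and able to roll, beyond the valves. Origin: under its middle, at counter level.
- chimta: Flat steel tongs, 310 mm long along its own x, 50 mm wide, up to 14 mm high, lying loose to the robot's left. Origin: under its middle.
- brush_holder: Empty orange upright silicone cup for basting brushes, 72 mm across, 120 mm high, loose, beyond the valves. Origin: centre of its underside.

How it is judged:
By the outcome, as a careful person would: the job done as asked, in the order asked, and still so for the second after the job is handed in, with the robot touching nothing.
It also fails if it takes over 54 s, if anything falls off the work surface, if the arm or the gripper's body presses on something with over 40 N, if the wrist force passes 120 N, or if a joint passes its speed limit or range.

## Working session

There is one attempt and no reset: what is moved stays moved. The work goes in short steps, Python scripts to look and compute and a tool call to move; the robot and the scene stay as the last step left them, time stands still between calls to the robot, and variables do not carry over. Pictures are saved under pics/ and viewed, at most 10 in all, crops included, and the job is handed in when it is done.

Besides the shell and the picture viewer there is one more tool, called after "Emit:" as name([rows], argument=value, ...), one row to a line, values as JSON. servo_tool: Moves the arm, as the interface text tells. Its arguments: {"type":"object","properties":{"motion":{"type":"array","items":{"type":"object","properties":{"claw":{"type":"number"},"x":{"type":"number"},"y":{"type":"number"},"z":{"type":"number"},"ax":{"type":"number"},"ay":{"type":"number"},"az":{"type":"number"}}}},"newtons":{"type":"number"}},"required":["motion"]}

```bash
mkdir -p pics; cat > h.py <<'E'
import numpy as np, cv2
from bench import env
from scipy.spatial.transform import Rotation as R
def W(c,p):
    T=np.array(env.camera_info(c)["world_from_camera"]); return T[:3,:3]@np.array(p)+T[:3,3]
E
python3 - <<'E'
from h import *
for c in ("top","scene"):
    cv2.imwrite(f"pics/{c}0.png",env.camera(c))
    for n in ("red_valve","blue_valve","red_grip","blue_grip","mark"):
        r=env.spot_point(c,n)
        print(c,n,[(round(d["conf"],2),W(c,d["at"]).round(4).tolist()) for d in r[:2]], list(r[0].keys()) if r else 0)
s=env.observe();print(s["t"],s["ee_pos"],s["tool_rot"],s["width"])
E
```

```text
top red_valve [(0.95, [0.5364, 0.2539, 0.0012])] ['at', 'conf']
top blue_valve [(0.84, [0.5915, -0.2003, 0.0004])] ['at', 'conf']
top red_grip [(0.81, [0.509, 0.1675, 0.1195])] ['at', 'conf']
top blue_grip [(0.84, [0.4984, -0.2135, 0.1179])] ['at', 'conf']
top mark [(0.35, [0.7571, 0.2343, 0.0027])] ['at', 'conf']
scene red_valve [(0.63, [0.5326, 0.2517, 0.0002])] ['at', 'conf']
scene blue_valve [(0.74, [0.5855, -0.196, -0.0028])] ['at', 'conf']
scene red_grip [(0.78, [0.5082, 0.1656, 0.1215])] ['at', 'conf']
scene blue_grip [(0.5, [0.4942, -0.2151, 0.1213])] ['at', 'conf']
scene mark [(0.43, [0.7802, -0.0031, -0.001]), (0.34, [0.3955, 0.4697, -0.0024])] ['at', 'conf']
0.6 [ 0.15451304 -0.60555152  0.22254992] [ 3.14157734e+00  6.04831014e-05 -2.89182995e+00] 0.08691984105790346
```

View pics/top0.png

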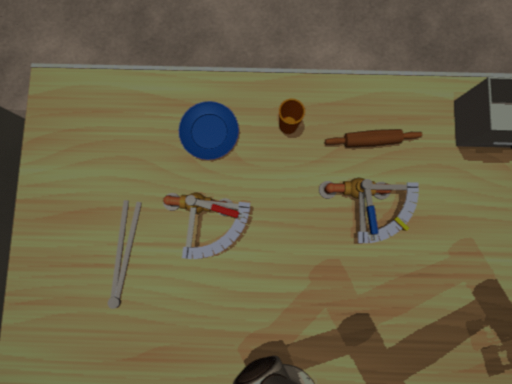

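View pics/scene0.png

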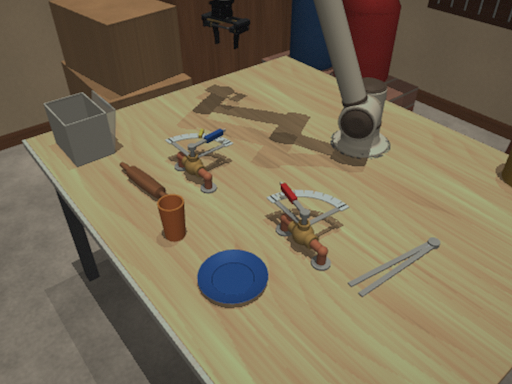

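The top view shows the red valve at about (193,203) with its lever nearly open. The blue valve is at (366,185) with its lever near shut, and the yellow clip is at (401,224). Next I'll measure these more precisely.

```bash
cat >> h.py <<'E'
def proj(c,uv,z):
    i=env.camera_info(c);T=np.array(i["world_from_camera"]);uv=np.atleast_2d(uv).astype(float)
    d=np.c_[(uv[:,0]-i["cx"])/i["fx"],(uv[:,1]-i["cy"])/i["fy"],np.ones(len(uv))]@T[:3,:3].T
    return T[:3,3]+d*((z-T[2,3])/d[:,2])[:,None]
def mask(img,lo,hi,box):
    m=cv2.inRange(cv2.cvtColor(img,cv2.COLOR_BGR2HSV),np.array(lo),np.array(hi));k=np.zeros_like(m);x0,y0,x1,y1=box
    k[y0:y1,x0:x1]=m[y0:y1,x0:x1];v,u=np.nonzero(k);return np.c_[u,v]
def line(P):
    P=P[:,:2];c=P.mean(0);d=np.linalg.svd(P-c)[2][0];return c,d
E
python3 - <<'E'
from h import *
from scipy.optimize import least_squares
print(np.array(env.camera_info("top")["world_from_camera"]).round(3), env.camera_info("top")["fx"])
img=env.camera("top")
for nm,lo,hi,box,z in (("red",(0,170,90),(6,255,255),(205,195,250,225),.129),("blue",(105,150,50),(125,255,255),(355,190,390,245),.129),("yel",(22,190,130),(34,255,255),(385,210,415,235),.09)):
    uv=mask(img,lo,hi,box);P=proj("top",uv,z);c,d=line(P);print(nm,len(uv),uv.mean(0),c.round(4),np.degrees(np.arctan2(d[1],d[0])).round(1), np.ptp((P[:,:2]-c)@d))
for nm,box,c0 in (("red",(180,195,255,262),(.536,.253)),("blue",(352,180,425,246),(.59,-.199))):
    uv=mask(img,(0,0,130),(179,60,255),box);P=proj("top",uv,.078)[:,:2]
    r=np.hypot(*(P-c0).T);P=P[(r>.112)&(r<.162)]
    f=least_squares(lambda q:np.hypot(P[:,0]-q[0],P[:,1]-q[1])-.137,c0,loss="soft_l1",f_scale=.01)
    a=np.degrees(np.arctan2(P[:,1]-f.x[1],P[:,0]-f.x[0]))%360
    print(nm,len(P),f.x.round(4),np.percentile(a,[0,1,99,100]).round(1))
cv2.imwrite("pics/top1.png",np.hstack([cv2.resize(img[190:265,175:255],None,fx=5,fy=5),cv2.resize(img[175:250,350:430],None,fx=5,fy=5)]))
E
```

```text
[[ 0.028 -0.991  0.127  0.447]
 [-1.    -0.027  0.015  0.08 ]
 [-0.012 -0.127 -0.992  1.018]
 [ 0.     0.     0.     1.   ]] 348.9112062816612
red 166 [224.88554217 210.62048193] [0.5096 0.1648] -105.2 0.06981070697859709
blue 170 [372.17058824 219.72941176] [ 0.4969 -0.2094] -172.0 0.06891470285207194h.py:14: RuntimeWarning: Mean of empty slice.
  P=P[:,:2];c=P.mean(0);d=np.linalg.svd(P-c)[2][0];return c,d
  ret = um.true_divide(
<stdin>:6: RuntimeWarning: Mean of empty slice.
Traceback (most recent call last):
ValueError: zero-size array to reduction operation maximum which has no identity
```

```bash
python3 - <<'E'
from h import *
from scipy.optimize import least_squares
img=env.camera("top")
for nm,lo,hi,box,z in (("yel",(20,170,150),(40,255,255),(392,212,412,234),.09),):
    print(cv2.cvtColor(img,cv2.COLOR_BGR2HSV)[224,401])
    uv=mask(img,lo,hi,box);print(len(uv))
    if len(uv)>3:
        P=proj("top",uv,z);c,d=line(P);print(nm,len(uv),uv.mean(0),c.round(4),np.degrees(np.arctan2(d[1],d[0])).round(1), np.ptp((P[:,:2]-c)@d))
for nm,box,c0 in (("red",(180,195,255,262),(.536,.253)),("blue",(352,180,425,246),(.59,-.199))):
    uv=mask(img,(0,0,130),(179,60,255),box);P=proj("top",uv,.078)[:,:2]
    r=np.hypot(*(P-c0).T);P=P[(r>.112)&(r<.162)]
    f=least_squares(lambda q:np.hypot(P[:,0]-q[0],P[:,1]-q[1])-.137,c0,loss="soft_l1",f_scale=.01)
    a=np.degrees(np.arctan2(P[:,1]-f.x[1],P[:,0]-f.x[0]))%360
    print(nm,len(P),f.x.round(4),np.percentile(a,[0,1,99,100]).round(1))
cv2.imwrite("pics/top1.png",np.hstack([cv2.resize(img[190:265,175:255],None,fx=5,fy=5),cv2.resize(img[175:250,350:430],None,fx=5,fy=5)]))
E
```

```text
[ 30 216 119]
0
red 663 [0.5365 0.2552] [170.7 171.6 269.4 269.6]
blue 531 [ 0.5894 -0.1984] [176.4 176.7 275.2 275.6]
```

View pics/top1.png

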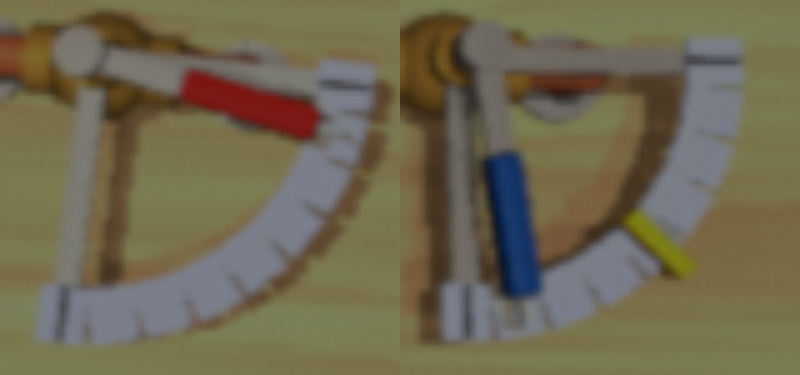

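The crop shows the red lever near the open tick and the blue lever just off its shut tick. The clip sits at about (402,223) in full-image pixels. Now I'll work out the clip angle and the first move.

```bash
cat >> h.py <<'E'
def rel(x,y,z,yaw):
    s=env.observe();A=R.from_euler("xyz",s["tool_rot"]);B=R.from_euler("xyz",[np.pi,0,np.radians(yaw)])
    print("t",round(s["t"],2),"shift cm",(A.inv().apply(np.array([x,y,z])-s["ee_pos"])*100).round(2),"turn deg",np.degrees((A.inv()*B).as_rotvec()).round(2))
def measure(c="top"):
    img=env.camera(c);o={}
    for nm,lo,hi,box,z in (("red",(0,170,70),(6,255,255),(170,195,255,265),.129),("blue",(105,150,50),(125,255,255),(355,190,425,250),.129),("yel",(26,170,85),(34,255,255),(390,212,414,234),.09)):
        uv=mask(img,lo,hi,box)
        if len(uv)<10: continue
        cc,d=line(proj(c,uv,z));ax=(.5365,.2545) if nm=="red" else (.590,-.1985)
        o[nm]=(len(uv),cc.round(4).tolist(),"dir",round(np.degrees(np.arctan2(d[1],d[0]))%180+(180 if np.degrees(np.arctan2(d[1],d[0]))%180<120 else 0),1),"from axis",round(np.degrees(np.arctan2(cc[1]-ax[1],cc[0]-ax[0]))%360,1),"r",round(np.hypot(*(cc-ax)),4))
    return img,o
E
python3 - <<'E'
from h import *
print(measure()[1]); rel(.510,.1655,.2,-105.2)
E
```

```text
{'red': (168, [0.5096, 0.1647], 'dir', np.float64(254.8), 'from axis', np.float64(253.3), 'r', np.float64(0.0938)), 'blue': (169, [0.4971, -0.2094], 'dir', np.float64(187.8), 'from axis', np.float64(186.7), 'r', np.float64(0.0935)), 'yel': (59, [0.4911, -0.2995], 'dir', np.float64(228.4), 'from axis', np.float64(225.6), 'r', np.float64(0.1414))}
t 0.75 shift cm [-53.5   65.93   2.26] turn deg [ -0.     0.   -60.49]
```

Emit:
servo_tool([
  {"claw": 1, "x": -27, "y": 33, "z": 0, "az": -30},
  {"x": -27, "y": 33, "z": 0, "az": -30},
  {"x": -27, "y": 33, "z": 0, "az": -30},
  {"x": -27, "y": 33, "z": 0, "az": -30},
  {"x": -27, "y": 33, "z": 0, "az": -30},
  {"x": -53.5, "y": 65.9, "z": 0, "az": -60.5},
  {"x": -53.5, "y": 65.9, "z": 0, "az": -60.5},
  {"x": -53.5, "y": 65.9, "z": 0, "az": -60.5},
  {"x": -53.5, "y": 65.9, "z": 0, "az": -60.5},
  {"x": -53.5, "y": 65.9, "z": 0, "az": -60.5},
  {"x": -53.5, "y": 65.9, "z": 0, "az": -60.5},
  {"x": -53.5, "y": 65.9, "z": 0, "az": -60.5},
], newtons=15)

```text
schema error: expected keys claw, x, y, z, ax, ay, az
```

```bash
python3 - <<'E'
from h import *
rel(.510,.1655,.1,-105.2);print(env.observe()["qpos"])
E
```

```text
t 0.75 shift cm [-53.5   65.93  12.26] turn deg [ -0.     0.   -60.49]
[-1.06240004e+00  3.84658135e-01  7.92510185e-03 -3.14633142e-05
 -1.19400139e+00 -2.58600767e-01]
```

All keys are needed in every row.

Emit:
servo_tool([
  {"claw": 1, "x": -53.5, "y": 65.9, "z": 0, "ax": 0, "ay": 0, "az": -60.5},
  {"claw": 1, "x": -53.5, "y": 65.9, "z": 0, "ax": 0, "ay": 0, "az": -60.5},
  {"claw": 1, "x": -53.5, "y": 65.9, "z": 0, "ax": 0, "ay": 0, "az": -60.5},
  {"claw": 1, "x": -53.5, "y": 65.9, "z": 0, "ax": 0, "ay": 0, "az": -60.5},
  {"claw": 1, "x": -53.5, "y": 65.9, "z": 0, "ax": 0, "ay": 0, "az": -60.5},
  {"claw": 1, "x": -53.5, "y": 65.9, "z": 0, "ax": 0, "ay": 0, "az": -60.5},
  {"claw": 1, "x": -53.5, "y": 65.9, "z": 0, "ax": 0, "ay": 0, "az": -60.5},
  {"claw": 1, "x": -53.5, "y": 65.9, "z": 0, "ax": 0, "ay": 0, "az": -60.5},
  {"claw": 1, "x": -53.5, "y": 65.9, "z": 0, "ax": 0, "ay": 0, "az": -60.5},
  {"claw": 1, "x": -53.5, "y": 65.9, "z": 0, "ax": 0, "ay": 0, "az": -60.5},
  {"claw": 1, "x": -53.5, "y": 65.9, "z": 0, "ax": 0, "ay": 0, "az": -60.5},
  {"claw": 1, "x": -53.5, "y": 65.9, "z": 0, "ax": 0, "ay": 0, "az": -60.5},
], newtons=15)

```text
t: 1.75
ee_pos: [0.3643, -0.1496, 0.2232]
tool_rot: [-3.14, 0.0, -1.836]
force: [1.3, -0.6, -1.1]
width: 0.0867
finger_force: 0.0
```

```bash
python3 - <<'E'
from h import *
rel(.510,.1655,.1,-105.2);print(env.observe()["qpos"])
E
```

```text
t 1.75 shift cm [-34.22  -5.79  12.34] turn deg [-0.1   0.02  0.02]
[ 2.82864441e-02 -2.53216065e-02 -5.07844682e-01  1.38975202e-04
 -1.08648364e+00 -2.93275419e-01]
```

Emit:
servo_tool([
  {"claw": 1, "x": -34.2, "y": -5.8, "z": 0, "ax": 0, "ay": 0, "az": 0},
  {"claw": 1, "x": -34.2, "y": -5.8, "z": 0, "ax": 0, "ay": 0, "az": 0},
  {"claw": 1, "x": -34.2, "y": -5.8, "z": 0, "ax": 0, "ay": 0, "az": 0},
  {"claw": 1, "x": -34.2, "y": -5.8, "z": 0, "ax": 0, "ay": 0, "az": 0},
  {"claw": 1, "x": -34.2, "y": -5.8, "z": 0, "ax": 0, "ay": 0, "az": 0},
  {"claw": 1, "x": -34.2, "y": -5.8, "z": 0, "ax": 0, "ay": 0, "az": 0},
  {"claw": 1, "x": -34.2, "y": -5.8, "z": 0, "ax": 0, "ay": 0, "az": 0},
  {"claw": 1, "x": -34.2, "y": -5.8, "z": 0, "ax": 0, "ay": 0, "az": 0},
  {"claw": 1, "x": -34.2, "y": -5.8, "z": 0, "ax": 0, "ay": 0, "az": 0},
  {"claw": 1, "x": -34.2, "y": -5.8, "z": 0, "ax": 0, "ay": 0, "az": 0},
  {"claw": 1, "x": -34.2, "y": -5.8, "z": 0, "ax": 0, "ay": 0, "az": 0},
  {"claw": 1, "x": -34.2, "y": -5.8, "z": 0, "ax": 0, "ay": 0, "az": 0},
], newtons=15)

```text
t: 2.75
ee_pos: [0.5089, 0.1624, 0.2225]
tool_rot: [3.141, -0.001, -1.836]
force: [-0.1, -0.3, -0.6]
width: 0.0874
finger_force: 0.0
```

```bash
python3 - <<'E'
from h import *
rel(.510,.1655,.1,-105.2);print(env.observe()["qpos"])
E
```

```text
t 2.75 shift cm [-0.34 -0.04 12.25] turn deg [ 0.03 -0.03 -0.02]
[ 6.12656039e-01  2.30799494e-01 -2.14170950e-01 -1.13124348e-04
 -1.12664308e+00 -8.78287670e-01]
```

Emit:
servo_tool([
  {"claw": 1, "x": -0.3, "y": 0, "z": 4, "ax": 0, "ay": 0, "az": 0},
  {"claw": 1, "x": -0.3, "y": 0, "z": 7, "ax": 0, "ay": 0, "az": 0},
  {"claw": 1, "x": -0.3, "y": 0, "z": 10, "ax": 0, "ay": 0, "az": 0},
  {"claw": 1, "x": -0.3, "y": 0, "z": 12.2, "ax": 0, "ay": 0, "az": 0},
  {"claw": 1, "x": -0.3, "y": 0, "z": 12.2, "ax": 0, "ay": 0, "az": 0},
  {"claw": 0, "x": -0.3, "y": 0, "z": 12.2, "ax": 0, "ay": 0, "az": 0},
  {"claw": 0, "x": -0.3, "y": 0, "z": 12.2, "ax": 0, "ay": 0, "az": 0},
  {"claw": 0, "x": -0.3, "y": 0, "z": 12.2, "ax": 0, "ay": 0, "az": 0},
  {"claw": 0, "x": -0.3, "y": 0, "z": 12.2, "ax": 0, "ay": 0, "az": 0},
  {"claw": 0, "x": -0.3, "y": 0, "z": 12.2, "ax": 0, "ay": 0, "az": 0},
  {"claw": 0, "x": -0.3, "y": 0, "z": 12.2, "ax": 0, "ay": 0, "az": 0},
  {"claw": 0, "x": -0.3, "y": 0, "z": 12.2, "ax": 0, "ay": 0, "az": 0},
], newtons=15)

```text
t: 3.75
ee_pos: [0.5104, 0.1664, 0.101]
tool_rot: [-3.141, 0.001, -1.836]
force: [0.5, -0.2, -0.2]
width: 0.0483
finger_force: 0.0
```

```bash
cat >>h.py <<'E'
def arc(axis,angs,sgn=1):
    s=env.observe();A=R.from_euler("xyz",s["tool_rot"]);p=s["ee_pos"]
    for a in angs:
        Z=R.from_euler("z",a,degrees=True);d=np.array([p[0]-axis[0],p[1]-axis[1],0])
        print(a,(A.inv().apply(Z.apply(d)-d)*100).round(2)[:2], "az",-a)
    print(s["t"],s["width"],s["force"],"r,ang",np.hypot(*d[:2]),np.degrees(np.arctan2(d[1],d[0]))%360)
E
python3 - <<'E'
from h import *
print(measure()[1]);arc((.5365,.2545),range(-7,-92,-7))
E
```

```text
{'red': (14, [0.5009, 0.1353], 'dir', np.float64(161.9), 'from axis', np.float64(253.4), 'r', np.float64(0.1244)), 'blue': (173, [0.4972, -0.2092], 'dir', np.float64(188.1), 'from axis', np.float64(186.6), 'r', np.float64(0.0934)), 'yel': (58, [0.4909, -0.2996], 'dir', np.float64(228.7), 'from axis', np.float64(225.6), 'r', np.float64(0.1416))}
-7 [-0.09  1.12] az 7
-14 [-0.32  2.22] az 14
-21 [-0.69  3.28] az 21
-28 [-1.18  4.29] az 28
-35 [-1.79  5.24] az 35
-42 [-2.5  6.1] az 42
-49 [-3.32  6.87] az 49
-56 [-4.23  7.53] az 56
-63 [-5.21  8.08] az 63
-70 [-6.25  8.5 ] az 70
-77 [-7.33  8.79] az 77
-84 [-8.45  8.95] az 84
-91 [-9.57  8.98] az 91
3.8 0.044609391067614905 [-0.28996165 -0.08787454 -0.43779746] r,ang 0.09197080742983135 253.48991882359473
```

Emit:
servo_tool([
  {"claw": 0, "x": 0, "y": 0, "z": 0, "ax": 0, "ay": 0, "az": 0},
  {"claw": 0, "x": 0, "y": 0, "z": 0, "ax": 0, "ay": 0, "az": 0},
  {"claw": 0, "x": 0, "y": 0, "z": 0, "ax": 0, "ay": 0, "az": 0},
  {"claw": 0, "x": 0, "y": 0, "z": 0, "ax": 0, "ay": 0, "az": 0},
  {"claw": 0, "x": 0, "y": 0, "z": 0, "ax": 0, "ay": 0, "az": 0},
  {"claw": 0, "x": 0, "y": 0, "z": 0, "ax": 0, "ay": 0, "az": 0},
  {"claw": 0, "x": -0.02, "y": 0.56, "z": 0, "ax": 0, "ay": 0, "az": 3.5},
  {"claw": 0, "x": -0.09, "y": 1.12, "z": 0, "ax": 0, "ay": 0, "az": 7},
  {"claw": 0, "x": -0.19, "y": 1.67, "z": 0, "ax": 0, "ay": 0, "az": 10.5},
  {"claw": 0, "x": -0.32, "y": 2.22, "z": 0, "ax": 0, "ay": 0, "az": 14},
  {"claw": 0, "x": -0.69, "y": 3.28, "z": 0, "ax": 0, "ay": 0, "az": 21},
  {"claw": 0, "x": -0.69, "y": 3.28, "z": 0, "ax": 0, "ay": 0, "az": 21},
], newtons=15)

```text
t: 4.8
ee_pos: [0.4791, 0.1815, 0.1005]
tool_rot: [3.141, -0.001, -2.204]
force: [-1.3, -1.4, 1.8]
width: 0.0179
finger_force: 15.1
```

```bash
python3 - <<'E'
from h import *
arc((.5365,.2545),list(range(-6,-68,-6)))
E
```

```text
-6 [-0.08  0.97] az 6
-12 [-0.27  1.92] az 12
-18 [-0.55  2.85] az 18
-24 [-0.93  3.75] az 24
-30 [-1.4  4.6] az 30
-36 [-1.95  5.4 ] az 36
-42 [-2.59  6.13] az 42
-48 [-3.3  6.8] az 48
-54 [-4.07  7.39] az 54
-60 [-4.9   7.89] az 60
-66 [-5.78  8.3 ] az 66
4.8 0.017916394261729737 [-1.28463931 -1.35359618  1.77101683] r,ang 0.0928820993905047 231.84105472112648
```

Emit:
servo_tool([
  {"claw": 0, "x": -0.08, "y": 0.97, "z": 0, "ax": 0, "ay": 0, "az": 6},
  {"claw": 0, "x": -0.27, "y": 1.92, "z": 0, "ax": 0, "ay": 0, "az": 12},
  {"claw": 0, "x": -0.55, "y": 2.85, "z": 0, "ax": 0, "ay": 0, "az": 18},
  {"claw": 0, "x": -0.93, "y": 3.75, "z": 0, "ax": 0, "ay": 0, "az": 24},
  {"claw": 0, "x": -1.4, "y": 4.6, "z": 0, "ax": 0, "ay": 0, "az": 30},
  {"claw": 0, "x": -1.95, "y": 5.4, "z": 0, "ax": 0, "ay": 0, "az": 36},
  {"claw": 0, "x": -2.59, "y": 6.13, "z": 0, "ax": 0, "ay": 0, "az": 42},
  {"claw": 0, "x": -3.3, "y": 6.8, "z": 0, "ax": 0, "ay": 0, "az": 48},
  {"claw": 0, "x": -4.07, "y": 7.39, "z": 0, "ax": 0, "ay": 0, "az": 54},
  {"claw": 0, "x": -4.07, "y": 7.39, "z": 0, "ax": 0, "ay": 0, "az": 54},
  {"claw": 0, "x": -4.07, "y": 7.39, "z": 0, "ax": 0, "ay": 0, "az": 54},
], newtons=15)

```text
t: 5.72
ee_pos: [0.4419, 0.257, 0.1003]
tool_rot: [-3.139, -0.006, 3.14]
force: [-10.4, 0.8, 7.2]
width: 0.0178
finger_force: 15.0
```

```bash
python3 - <<'E'
from h import *
arc((.5365,.2545),list(range(-1,-10,-1)))
E
```

```text
-1 [-0.01  0.17] az 1
-2 [-0.01  0.33] az 2
-3 [-0.03  0.49] az 3
-4 [-0.04  0.66] az 4
-5 [-0.06  0.82] az 5
-6 [-0.08  0.99] az 6
-7 [-0.1   1.15] az 7
-8 [-0.13  1.31] az 8
-9 [-0.15  1.48] az 9
5.7167 0.017800371100084183 [-10.35792279   0.78283484   7.21297307] r,ang 0.09465286853074895 178.46854441299726
```

Emit:
servo_tool([
  {"claw": 0, "x": 0.05, "y": 0.17, "z": 0, "ax": 0, "ay": 0, "az": 1},
  {"claw": 0, "x": 0.1, "y": 0.33, "z": 0, "ax": 0, "ay": 0, "az": 2},
  {"claw": 0, "x": 0.1, "y": 0.49, "z": 0, "ax": 0, "ay": 0, "az": 3},
  {"claw": 0, "x": 0.1, "y": 0.57, "z": 0, "ax": 0, "ay": 0, "az": 3.5},
  {"claw": 0, "x": 0.1, "y": 0.66, "z": 0, "ax": 0, "ay": 0, "az": 4},
  {"claw": 0, "x": 0.1, "y": 0.66, "z": 0, "ax": 0, "ay": 0, "az": 4},
], newtons=15)

```text
t: 6.22
ee_pos: [0.4421, 0.2629, 0.1003]
tool_rot: [-3.138, -0.004, 3.071]
force: [-6.0, -2.0, 5.6]
width: 0.0179
finger_force: 15.0
```

Emit:
servo_tool([
  {"claw": 0, "x": 0, "y": 0.1, "z": 0, "ax": 0, "ay": 0, "az": 0.5},
  {"claw": 0, "x": 0, "y": 0.2, "z": 0, "ax": 0, "ay": 0, "az": 1},
  {"claw": 0, "x": 0, "y": 0.3, "z": 0, "ax": 0, "ay": 0, "az": 1},
  {"claw": 0, "x": 0, "y": 0.4, "z": 0, "ax": 0, "ay": 0, "az": 1},
  {"claw": 0, "x": 0, "y": 0.4, "z": 0, "ax": 0, "ay": 0, "az": 1},
  {"claw": 0, "x": 0, "y": 0.4, "z": 0, "ax": 0, "ay": 0, "az": 1},
], newtons=15)

```text
t: 6.72
ee_pos: [0.4421, 0.2633, 0.1002]
tool_rot: [-3.131, -0.006, 3.054]
force: [-3.0, -10.5, 6.9]
width: 0.0178
finger_force: 15.1
```

Emit:
servo_tool([
  {"claw": 0.6, "x": 0, "y": 0, "z": 0, "ax": 0, "ay": 0, "az": 0},
  {"claw": 0.6, "x": 0, "y": 0, "z": 0, "ax": 0, "ay": 0, "az": 0},
  {"claw": 0.6, "x": 0, "y": 0, "z": 0, "ax": 0, "ay": 0, "az": 0},
  {"claw": 0.6, "x": 0, "y": 0, "z": 0, "ax": 0, "ay": 0, "az": 0},
  {"claw": 0.6, "x": 0, "y": 0, "z": 0, "ax": 0, "ay": 0, "az": 0},
  {"claw": 0.6, "x": 0, "y": 0, "z": -2, "ax": 0, "ay": 0, "az": 0},
  {"claw": 0.6, "x": 0, "y": 0, "z": -4, "ax": 0, "ay": 0, "az": 0},
  {"claw": 0.6, "x": 0, "y": 0, "z": -8, "ax": 0, "ay": 0, "az": 0},
  {"claw": 0.6, "x": 0, "y": 0, "z": -10, "ax": 0, "ay": 0, "az": 0},
  {"claw": 0.6, "x": 0, "y": 0, "z": -10, "ax": 0, "ay": 0, "az": 0},
], newtons=15)

```text
t: 7.55
ee_pos: [0.4469, 0.2711, 0.2062]
tool_rot: [3.133, 0.008, 3.053]
force: [1.3, 0.9, -0.2]
width: 0.0519
finger_force: 0.0
```

```bash
python3 - <<'E'
from h import *
img,o=measure();print(o);rel(.497,-.2095,.2,-173)
img=env.camera("scene");cv2.imwrite("pics/s2.png",img)
E
```

```text
{'blue': (173, [0.4971, -0.2092], 'dir', np.float64(188.3), 'from axis', np.float64(186.6), 'r', np.float64(0.0935)), 'yel': (58, [0.4909, -0.2996], 'dir', np.float64(228.7), 'from axis', np.float64(225.6), 'r', np.float64(0.1416))}
t 7.6 shift cm [ -9.41 -47.32   0.12] turn deg [  0.29   0.29 -12.12]
```

View pics/s2.png

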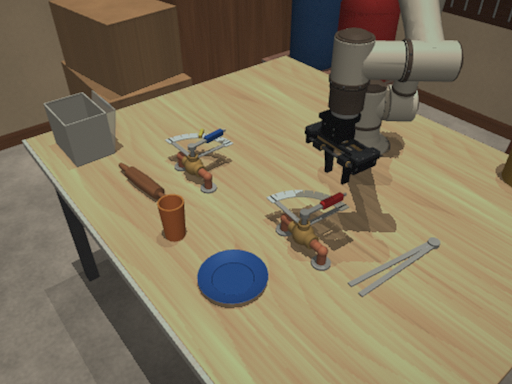

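The scene view shows the red lever at the shut end of its scale at about (332,200), free of the gripper. I'll move over to the blue valve and check the red lever from the top.

Emit:
servo_tool([
  {"claw": 1, "x": -9.4, "y": -47.3, "z": 0, "ax": 0.3, "ay": 0.3, "az": -12.1},
  {"claw": 1, "x": -9.4, "y": -47.3, "z": 0, "ax": 0.3, "ay": 0.3, "az": -12.1},
  {"claw": 1, "x": -9.4, "y": -47.3, "z": 0, "ax": 0.3, "ay": 0.3, "az": -12.1},
  {"claw": 1, "x": -9.4, "y": -47.3, "z": 0, "ax": 0.3, "ay": 0.3, "az": -12.1},
  {"claw": 1, "x": -9.4, "y": -47.3, "z": 0, "ax": 0.3, "ay": 0.3, "az": -12.1},
  {"claw": 1, "x": -9.4, "y": -47.3, "z": 0, "ax": 0.3, "ay": 0.3, "az": -12.1},
  {"claw": 1, "x": -9.4, "y": -47.3, "z": 0, "ax": 0.3, "ay": 0.3, "az": -12.1},
  {"claw": 1, "x": -9.4, "y": -47.3, "z": 0, "ax": 0.3, "ay": 0.3, "az": -12.1},
  {"claw": 1, "x": -9.4, "y": -47.3, "z": 0, "ax": 0.3, "ay": 0.3, "az": -12.1},
  {"claw": 1, "x": -9.4, "y": -47.3, "z": 0, "ax": 0.3, "ay": 0.3, "az": -12.1},
  {"claw": 1, "x": -9.4, "y": -47.3, "z": 0, "ax": 0.3, "ay": 0.3, "az": -12.1},
  {"claw": 1, "x": -9.4, "y": -47.3, "z": 0, "ax": 0.3, "ay": 0.3, "az": -12.1},
], newtons=15)

```text
t: 8.65
ee_pos: [0.4942, -0.2141, 0.1986]
tool_rot: [-3.138, -0.009, -3.023]
force: [0.8, -0.1, -0.5]
width: 0.0871
finger_force: 0.0
```

Emit:
servo_tool([
  {"claw": 1, "x": 0, "y": 0, "z": 0, "ax": 0, "ay": 0, "az": 0},
  {"claw": 1, "x": 0, "y": 0, "z": 0, "ax": 0, "ay": 0, "az": 0},
  {"claw": 1, "x": 0, "y": 0, "z": 0, "ax": 0, "ay": 0, "az": 0},
  {"claw": 1, "x": 0, "y": 0, "z": 0, "ax": 0, "ay": 0, "az": 0},
])

```text
t: 8.98
ee_pos: [0.4946, -0.21, 0.1999]
tool_rot: [-3.138, -0.007, -3.02]
force: [-0.0, 0.9, -0.6]
width: 0.0868
finger_force: 0.0
```

```bash
python3 - <<'E'
from h import *
img,o=measure();print(o);rel(.497,-.2095,.1,-172.5)
cv2.imwrite("pics/t3.png",cv2.resize(img[190:265,175:255],None,fx=6,fy=6))
E
```

```text
{'red': (173, [0.4425, 0.2612], 'dir', np.float64(175.6), 'from axis', np.float64(175.9), 'r', np.float64(0.0943))}
t 9.03 shift cm [-0.29  0.05 10.02] turn deg [-0.24 -0.37 -0.48]
```

View pics/t3.png

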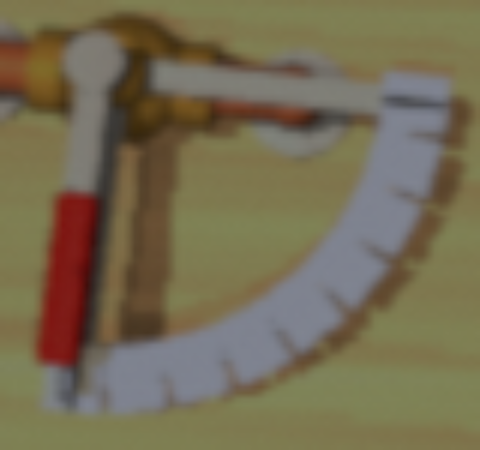

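The red lever covers the shut tick (nose at about (68,400) in the crop), and the push force confirmed the stop. Next I'll grasp the blue grip.

Emit:
servo_tool([
  {"claw": 1, "x": -0.3, "y": 0, "z": 4, "ax": -0.2, "ay": -0.4, "az": -0.5},
  {"claw": 1, "x": -0.3, "y": 0, "z": 7, "ax": -0.2, "ay": -0.4, "az": -0.5},
  {"claw": 1, "x": -0.3, "y": 0, "z": 9, "ax": -0.2, "ay": -0.4, "az": -0.5},
  {"claw": 1, "x": -0.3, "y": 0, "z": 10, "ax": -0.2, "ay": -0.4, "az": -0.5},
  {"claw": 0.5, "x": -0.3, "y": 0, "z": 10, "ax": -0.2, "ay": -0.4, "az": -0.5},
  {"claw": 0, "x": -0.3, "y": 0, "z": 10, "ax": -0.2, "ay": -0.4, "az": -0.5},
  {"claw": 0, "x": -0.3, "y": 0, "z": 10, "ax": -0.2, "ay": -0.4, "az": -0.5},
  {"claw": 0, "x": -0.3, "y": 0, "z": 10, "ax": -0.2, "ay": -0.4, "az": -0.5},
  {"claw": 0, "x": -0.3, "y": 0, "z": 10, "ax": -0.2, "ay": -0.4, "az": -0.5},
  {"claw": 0, "x": -0.3, "y": 0, "z": 10, "ax": -0.2, "ay": -0.4, "az": -0.5},
  {"claw": 0, "x": -0.3, "y": 0, "z": 10, "ax": -0.2, "ay": -0.4, "az": -0.5},
  {"claw": 0, "x": -0.3, "y": 0, "z": 10, "ax": -0.2, "ay": -0.4, "az": -0.5},
], newtons=15)

```text
t: 10.03
ee_pos: [0.4975, -0.2113, 0.1009]
tool_rot: [-3.14, 0.002, -3.012]
force: [1.0, -0.4, -0.8]
width: 0.0414
finger_force: 0.0
```

Emit:
servo_tool([
  {"claw": 0, "x": 0, "y": 0, "z": 0, "ax": 0, "ay": 0, "az": 0},
  {"claw": 0, "x": 0, "y": 0, "z": 0, "ax": 0, "ay": 0, "az": 0},
  {"claw": 0, "x": 0, "y": 0, "z": 0, "ax": 0, "ay": 0, "az": 0},
  {"claw": 0, "x": 0, "y": 0, "z": 0, "ax": 0, "ay": 0, "az": 0},
])

```text
t: 10.37
ee_pos: [0.4974, -0.2113, 0.1005]
tool_rot: [-3.14, 0.001, -3.012]
force: [-0.8, 0.1, 1.1]
width: 0.0176
finger_force: 15.0
```

```bash
python3 - <<'E'
from h import *
arc((.590,-.1985),[6,12,18,24,30,33,36,38])
E
```

```text
6 [-0.06 -0.98] az -6
12 [-0.22 -1.94] az -12
18 [-0.48 -2.89] az -18
24 [-0.84 -3.8 ] az -24
30 [-1.29 -4.66] az -30
33 [-1.55 -5.08] az -33
36 [-1.83 -5.48] az -36
38 [-2.03 -5.74] az -38
10.3667 0.01758744815026776 [-0.75322255  0.14186473  1.09004934] r,ang 0.09348098949819256 187.86535523223503
```

Emit:
servo_tool([
  {"claw": 0, "x": -0.06, "y": -0.98, "z": 0, "ax": 0, "ay": 0, "az": -6},
  {"claw": 0, "x": -0.22, "y": -1.94, "z": 0, "ax": 0, "ay": 0, "az": -12},
  {"claw": 0, "x": -0.48, "y": -2.89, "z": 0, "ax": 0, "ay": 0, "az": -18},
  {"claw": 0, "x": -0.84, "y": -3.8, "z": 0, "ax": 0, "ay": 0, "az": -24},
  {"claw": 0, "x": -1.29, "y": -4.66, "z": 0, "ax": 0, "ay": 0, "az": -30},
  {"claw": 0, "x": -1.55, "y": -5.08, "z": 0, "ax": 0, "ay": 0, "az": -33},
  {"claw": 0, "x": -1.83, "y": -5.48, "z": 0, "ax": 0, "ay": 0, "az": -36},
  {"claw": 0, "x": -1.83, "y": -5.48, "z": 0, "ax": 0, "ay": 0, "az": -36},
  {"claw": 0, "x": -1.83, "y": -5.48, "z": 0, "ax": 0, "ay": 0, "az": -36},
], newtons=15)

```text
t: 11.12
ee_pos: [0.5228, -0.2632, 0.1005]
tool_rot: [-3.14, 0.0, -2.384]
force: [0.5, -0.1, -0.5]
width: 0.018
finger_force: 15.1
```

Emit:
servo_tool([
  {"claw": 0.5, "x": 0, "y": 0, "z": 0, "ax": 0, "ay": 0, "az": 0},
  {"claw": 0.5, "x": 0, "y": 0, "z": 0, "ax": 0, "ay": 0, "az": 0},
  {"claw": 0.5, "x": 0, "y": 0, "z": 0, "ax": 0, "ay": 0, "az": 0},
  {"claw": 0.5, "x": 0, "y": 0, "z": 0, "ax": 0, "ay": 0, "az": 0},
  {"claw": 0.5, "x": 0, "y": 0, "z": -2, "ax": 0, "ay": 0, "az": 0},
  {"claw": 0.5, "x": 0, "y": 0, "z": -6, "ax": 0, "ay": 0, "az": 0},
  {"claw": 0.5, "x": 4, "y": 0, "z": -10, "ax": 0, "ay": 0, "az": 0},
  {"claw": 0.5, "x": 8, "y": 0, "z": -10, "ax": 0, "ay": 0, "az": 0},
  {"claw": 0.5, "x": 12, "y": 0, "z": -10, "ax": 0, "ay": 0, "az": 0},
  {"claw": 0.5, "x": 16, "y": 0, "z": -10, "ax": 0, "ay": 0, "az": 0},
  {"claw": 0.5, "x": 16, "y": 0, "z": -10, "ax": 0, "ay": 0, "az": 0},
  {"claw": 0.5, "x": 16, "y": 0, "z": -10, "ax": 0, "ay": 0, "az": 0},
])

```text
t: 12.12
ee_pos: [0.4043, -0.3745, 0.2009]
tool_rot: [-3.14, 0.0, -2.388]
force: [0.8, 0.3, 0.8]
width: 0.0434
finger_force: 0.0
```

```bash
python3 - <<'E'
from h import *
img,o=measure();print(o,env.observe()["t"])
cv2.imwrite("pics/t4.png",cv2.resize(img[175:250,350:430],None,fx=7,fy=7,interpolation=cv2.INTER_CUBIC))
E
```

```text
{'red': (172, [0.4425, 0.2611], 'dir', np.float64(175.7), 'from axis', np.float64(176.0), 'r', np.float64(0.0942)), 'blue': (143, [0.5252, -0.2597], 'dir', np.float64(227.3), 'from axis', np.float64(223.4), 'r', np.float64(0.0891))} 12.1667
```

View pics/t4.png

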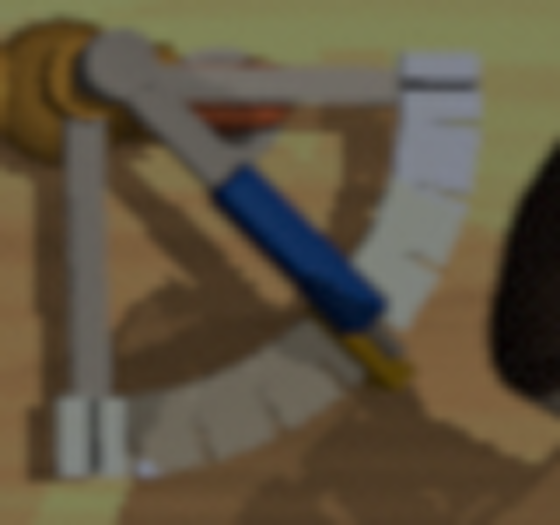

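The blue lever is near the clip, but there is parallax, and the visible side faces bias the colour centroids. I'll fit projected box models to the masks to get the remaining angle.

```bash
cat > fit.py <<'E'
from h import *
from scipy.optimize import least_squares
BOX={"g":((.056,.130),.009,(.107,.129)),"m":((.119,.163),.006,(.078,.090))}
def cmask(img,kind,c0):
    h=cv2.cvtColor(img,cv2.COLOR_BGR2HSV)
    m=cv2.inRange(h,(105,130,35),(125,255,255)) if kind=="g" else cv2.inRange(h,(24,165,70),(36,255,255))
    n,l,s,ce=cv2.connectedComponentsWithStats(m)
    i=min((i for i in range(1,n) if s[i,4]>8),key=lambda i:np.hypot(*(ce[i]-c0))); return np.argwhere(l==i)[:,::-1].astype(float)
def px(cam,P):
    i=env.camera_info(cam);T=np.linalg.inv(np.array(i["world_from_camera"]));q=P@T[:3,:3].T+T[:3,3]
    return np.c_[i["fx"]*q[:,0]/q[:,2]+i["cx"],i["fy"]*q[:,1]/q[:,2]+i["cy"]]
def model(cam,kind,ax,a):
    (r0,r1),w,zs=BOX[kind];u=np.array([np.cos(a),np.sin(a)]);v=np.array([-u[1],u[0]])
    P=np.array([[*(np.array(ax)+r*u+s*w*v),z] for r in (r0,r1) for s in (-1,1) for z in zs])
    H=cv2.convexHull(px(cam,P).astype(np.float32));M=cv2.moments(H)
    return np.array([M["m10"],M["m01"]])/M["m00"],0.5*np.arctan2(2*M["mu11"],M["mu20"]-M["mu02"]),M["m00"]
def run(cam,imgs,sel):   # sel: list of (imgidx,kind,angle0)
    obs=[]
    for k,kind,a in sel:
        c0=model(cam,kind,(.59,-.199),np.radians(a))[0];uv=cmask(imgs[k],kind,c0);d=uv-uv.mean(0);C=d.T@d/len(d)
        obs.append((uv.mean(0),.5*np.arctan2(2*C[0,1],C[0,0]-C[1,1]),len(uv)))
    def res(q):
        r=[]
        for (k,kind,a),o,ang in zip(sel,obs,q[2:]):
            m=model(cam,kind,q[:2],ang);L=20 if kind=="g" else 8
            r+=list(m[0]-o[0])+[L*.3*np.sin(m[1]-o[1])]
        return r
    f=least_squares(res,[.59,-.199]+[np.radians(s[2]) for s in sel],x_scale=.01)
    print(cam,"axis",f.x[:2].round(4),"ang",np.degrees(f.x[2:]).round(2),"areas",[(o[2],round(model(cam,s[1],f.x[:2],a)[2])) for o,s,a in zip(obs,sel,f.x[2:])],"res px",np.round(f.fun,2))
E
cat > go.py <<'E'
from fit import *
import sys
a=float(sys.argv[1])
for c in ("top","scene"):
    now=env.camera(c);cv2.imwrite(f"pics/{c}_now.png",now)
    try: run(c,[cv2.imread(f"pics/{c}0.png"),now],[(0,"g",187.5),(1,"g",a),(0,"m",226)])
    except Exception as e: print(c,repr(e))
E
python3 go.py 224
```

```text
top axis [ 0.5899 -0.1994] ang [187.57 224.32 225.87] areas [(188, 288), (176, 297), (69, 105)] res px [-0.34  0.04  0.07  0.1   0.32  0.07 -0.02  0.05  0.04]
scene ValueError('min() iterable argument is empty')
```

```bash
cat > go2.py <<'E'
import fit,sys
from fit import *
a=float(sys.argv[1])
def cm(lo_g,lo_m):
    def f(img,kind,c0):
        h=cv2.cvtColor(img,cv2.COLOR_BGR2HSV);m=cv2.inRange(h,lo_g,(130,255,255)) if kind=="g" else cv2.inRange(h,lo_m,(38,255,255))
        if kind=="m":
            k=np.zeros_like(m);x,y=np.int32(c0);k[y-14:y+15,x-14:x+15]=m[y-14:y+15,x-14:x+15];m=k
        n,l,s,ce=cv2.connectedComponentsWithStats(m);i=min((i for i in range(1,n) if s[i,4]>8),key=lambda i:np.hypot(*(ce[i]-c0)));return np.argwhere(l==i)[:,::-1].astype(float)
    return f
for c in ("top","scene"):
    now=cv2.imread(f"pics/{c}_now.png")
    for lg,lm in (((100,130,30),(24,165,70)),((98,70,20),(23,140,60)),((98,50,15),(23,175,60))):
      for top in (0,1):
        fit.cmask=cm(lg,lm);fit.BOX={"g":((.056,.130),.009,(.129 if top else .107,.1291)),"m":((.119,.163),.006,(.09 if top else .078,.0901))}
        try: run(c,[cv2.imread(f"pics/{c}0.png"),now],[(0,"g",187.5),(1,"g",a),(0,"m",226)])
        except Exception as e: print(c,repr(e))
E
python3 go2.py 224; python3 - <<'E'
import cv2,numpy as np
a=cv2.imread("pics/scene0.png")[120:180,155:240];b=cv2.imread("pics/scene_now.png")[120:180,155:240]
f=lambda i:cv2.resize(i,None,fx=4.6,fy=4.6,interpolation=cv2.INTER_CUBIC)
cv2.imwrite("pics/s5.png",np.hstack([f(a),f(b)]))
E
```

```text
top axis [ 0.5903 -0.1999] ang [187.54 224.09 225.81] areas [(188, 289), (181, 298), (69, 105)] res px [-0.17 -0.09  0.07  0.08  0.07  0.03  0.12 -0.04  0.04]
top axis [ 0.5896 -0.1966] ang [187.96 223.96 225.97] areas [(188, 209), (181, 208), (69, 77)] res px [ 0.16 -0.04  0.04  0.24 -0.02  0.13 -0.13 -0.02  0.07]
top axis [ 0.5894 -0.2006] ang [187.5  223.91 226.09] areas [(206, 289), (198, 298), (80, 105)] res px [-0.02  0.19  0.11 -0.29 -0.01  0.07  0.15 -0.2   0.08]
top axis [ 0.5886 -0.1973] ang [187.5  224.03 226.2 ] areas [(206, 209), (198, 208), (80, 77)] res px [ 0.05  0.29  0.12 -0.   -0.18  0.15 -0.12 -0.13  0.11]
top axis [ 0.5891 -0.1989] ang [189.14 225.21 226.2 ] areas [(215, 289), (210, 297), (62, 105)] res px [ 0.25 -0.06 -0.07 -0.07  0.02 -0.16 -0.27 -0.07  0.04]
top axis [ 0.5883 -0.1973] ang [187.44 224.68 226.11] areas [(215, 209), (210, 208), (62, 77)] res px [-0.1   0.19  0.12  0.58  0.17 -0.02 -0.04  0.18  0.08]
scene ValueError('min() iterable argument is empty')
scene ValueError('min() iterable argument is empty')
scene axis [ 0.5857 -0.2071] ang [184.79 222.39 224.61] areas [(125, 190), (75, 131), (19, 43)] res px [-0.07  0.09  0.18 -0.05  0.11 -0.14  0.01 -0.05 -0.16]
scene axis [ 0.5919 -0.1908] ang [187.5  224.36 226.  ] areas [(125, 67), (75, 64), (19, 24)] res px [ 0.12 -0.66  0.17 -0.09 -0.29  0.3   0.02  0.86  0.02]
scene ValueError('min() iterable argument is empty')
scene ValueError('min() iterable argument is empty')
```

View pics/s5.png

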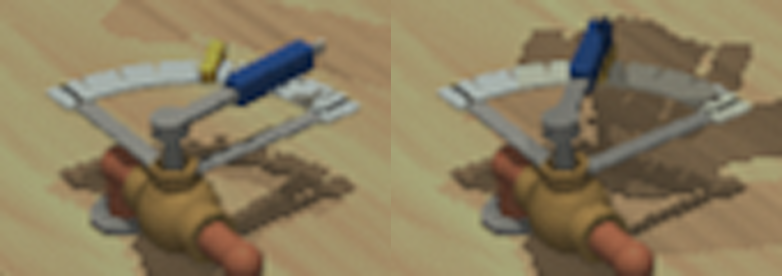

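Both cameras agree that the lever is about 2° short of the clip (224.1 against 226.0). I'll regrasp and turn it 2°.

Emit:
servo_tool([
  {"claw": 0.5, "x": -4, "y": 0, "z": 0, "ax": 0, "ay": 0, "az": 0},
  {"claw": 0.5, "x": -8, "y": 0, "z": 0, "ax": 0, "ay": 0, "az": 0},
  {"claw": 0.5, "x": -12, "y": 0, "z": 0, "ax": 0, "ay": 0, "az": 0},
  {"claw": 0.5, "x": -16, "y": 0, "z": 0, "ax": 0, "ay": 0, "az": 0},
  {"claw": 0.5, "x": -16, "y": 0, "z": 0, "ax": 0, "ay": 0, "az": 0},
  {"claw": 0.5, "x": -16, "y": 0, "z": 0, "ax": 0, "ay": 0, "az": 0},
  {"claw": 0.5, "x": -16, "y": 0, "z": 4, "ax": 0, "ay": 0, "az": 0},
  {"claw": 0.5, "x": -16, "y": 0, "z": 7, "ax": 0, "ay": 0, "az": 0},
  {"claw": 0.5, "x": -16, "y": 0, "z": 9, "ax": 0, "ay": 0, "az": 0},
  {"claw": 0.5, "x": -16, "y": 0, "z": 10, "ax": 0, "ay": 0, "az": 0},
  {"claw": 0.5, "x": -16, "y": 0, "z": 10, "ax": 0, "ay": 0, "az": 0},
  {"claw": 0, "x": -16, "y": 0, "z": 10, "ax": 0, "ay": 0, "az": 0},
], newtons=15)

```text
t: 13.27
ee_pos: [0.5231, -0.2634, 0.1011]
tool_rot: [-3.139, 0.0, -2.383]
force: [0.0, -0.8, 1.1]
width: 0.0413
finger_force: 0.0
```

Emit:
servo_tool([
  {"claw": 0, "x": 0, "y": 0, "z": 0, "ax": 0, "ay": 0, "az": 0},
  {"claw": 0, "x": 0, "y": 0, "z": 0, "ax": 0, "ay": 0, "az": 0},
  {"claw": 0, "x": 0, "y": 0, "z": 0, "ax": 0, "ay": 0, "az": 0},
  {"claw": 0, "x": 0, "y": 0, "z": 0, "ax": 0, "ay": 0, "az": 0},
  {"claw": 0, "x": 0, "y": 0, "z": 0, "ax": 0, "ay": 0, "az": 0},
  {"claw": 0, "x": 0, "y": 0, "z": 0, "ax": 0, "ay": 0, "az": 0},
  {"claw": 0, "x": 0, "y": -0.16, "z": 0, "ax": 0, "ay": 0, "az": -1},
  {"claw": 0, "x": -0.01, "y": -0.32, "z": 0, "ax": 0, "ay": 0, "az": -2},
  {"claw": 0, "x": -0.01, "y": -0.32, "z": 0, "ax": 0, "ay": 0, "az": -2},
  {"claw": 0, "x": -0.01, "y": -0.32, "z": 0, "ax": 0, "ay": 0, "az": -2},
  {"claw": 0, "x": -0.01, "y": -0.32, "z": 0, "ax": 0, "ay": 0, "az": -2},
], newtons=15)

```text
t: 14.18
ee_pos: [0.5252, -0.2653, 0.1017]
tool_rot: [-3.139, 0.001, -2.348]
force: [-1.3, 2.8, 6.9]
width: 0.0178
finger_force: 15.0
```

Emit:
servo_tool([
  {"claw": 0.5, "x": 0, "y": 0, "z": 0, "ax": 0, "ay": 0, "az": 0},
  {"claw": 0.5, "x": 0, "y": 0, "z": 0, "ax": 0, "ay": 0, "az": 0},
  {"claw": 0.5, "x": 0, "y": 0, "z": 0, "ax": 0, "ay": 0, "az": 0},
  {"claw": 0.5, "x": 0, "y": 0, "z": 0, "ax": 0, "ay": 0, "az": 0},
  {"claw": 0.5, "x": 0, "y": 0, "z": -2, "ax": 0, "ay": 0, "az": 0},
  {"claw": 0.5, "x": 0, "y": 0, "z": -6, "ax": 0, "ay": 0, "az": 0},
  {"claw": 0.5, "x": 4, "y": 0, "z": -10, "ax": 0, "ay": 0, "az": 0},
  {"claw": 0.5, "x": 8, "y": 0, "z": -10, "ax": 0, "ay": 0, "az": 0},
  {"claw": 0.5, "x": 12, "y": 0, "z": -10, "ax": 0, "ay": 0, "az": 0},
  {"claw": 0.5, "x": 16, "y": 0, "z": -10, "ax": 0, "ay": 0, "az": 0},
  {"claw": 0.5, "x": 16, "y": 0, "z": -10, "ax": 0, "ay": 0, "az": 0},
  {"claw": 0.5, "x": 16, "y": 0, "z": -10, "ax": 0, "ay": 0, "az": 0},
])

```text
t: 15.18
ee_pos: [0.4105, -0.3808, 0.2005]
tool_rot: [-3.14, 0.0, -2.353]
force: [0.2, 0.9, 0.3]
width: 0.0437
finger_force: 0.0
```

```bash
python3 go.py 226; python3 go2.py 226; python3 -c "
from h import *
print(measure()[1].get('red'),env.observe()['t'])"
```

```text
top axis [ 0.5905 -0.2003] ang [187.18 225.96 225.82] areas [(188, 288), (173, 297), (69, 105)] res px [-0.22 -0.14  0.11  0.36  0.3   0.07  0.3  -0.1   0.04]
scene ValueError('min() iterable argument is empty')
top axis [ 0.5901 -0.1998] ang [187.52 226.13 225.95] areas [(188, 289), (180, 297), (69, 105)] res px [-0.22 -0.    0.07  0.12  0.11 -0.03  0.18 -0.05  0.04]
top axis [ 0.5897 -0.1967] ang [187.59 225.94 225.77] areas [(188, 209), (180, 207), (69, 77)] res px [-0.04 -0.03  0.07  0.34 -0.07  0.07 -0.22  0.09  0.08]
top axis [ 0.5899 -0.2003] ang [187.52 226.02 225.96] areas [(206, 289), (203, 297), (80, 105)] res px [-0.11 -0.02  0.11  0.16  0.22 -0.03 -0.03 -0.31  0.08]
top axis [ 0.5892 -0.1975] ang [187.5  225.84 226.01] areas [(206, 209), (203, 207), (80, 77)] res px [ 0.13  0.08  0.12  0.5   0.16  0.08 -0.17 -0.21  0.11]
top axis [ 0.5896 -0.2004] ang [187.5  226.07 225.93] areas [(215, 289), (211, 297), (62, 105)] res px [-0.21 -0.17  0.11  0.12  0.22 -0.03  0.12 -0.09  0.05]
top axis [ 0.589  -0.1976] ang [187.35 225.6  226.14] areas [(215, 209), (211, 207), (62, 77)] res px [-0.06 -0.08  0.13  0.34  0.28  0.11  0.08 -0.1   0.08]
scene ValueError('min() iterable argument is empty')
scene ValueError('min() iterable argument is empty')
scene axis [ 0.5857 -0.2057] ang [186.11 225.02 224.49] areas [(125, 189), (70, 126), (19, 43)] res px [-0.27  0.01  0.08  0.04  0.05  0.25  0.3   0.11 -0.16]
scene axis [ 0.5913 -0.193 ] ang [187.5  227.41 226.  ] areas [(125, 67), (70, 64), (19, 24)] res px [-0.12 -1.    0.17 -0.67 -0.83  0.6  -0.19  0.55  0.03]
scene ValueError('min() iterable argument is empty')
scene ValueError('min() iterable argument is empty')
(173, [0.4426, 0.2612], 'dir', np.float64(175.7), 'from axis', np.float64(175.9), 'r', np.float64(0.0942)) 15.3333
```

View pics/top_now.png

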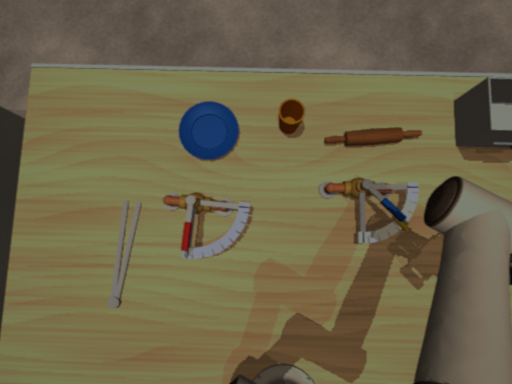

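The blue lever (nose at about (403,220)) matches the clip to within about 0.3°. The red lever is shut at (187,237), everything else on the counter is where it was, and the arm is clear.

```bash
python3 -c "
from bench import env
print(env.sign_off())"
```

```text
the job is handed in; nothing more can be done
None
```

I shut the red valve to its stop first, then opened the blue valve until its lever measured within about 0.3° of the yellow clip in the top camera; I let go, disturbed nothing else, and handed the job in at about 15 s with no verdict returned.

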